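# Find the weighted lamp base by pushing and seat it in the assembly jig

### The arm

A 7-joint arm with a two-finger parallel gripper is mounted at the origin on the work surface. World frame = base frame: x ahead of the robot, y to its left, z up, the work surface at z = 0. Lengths are in m, angles in rad, forces in N, time in s.
With the tool pointing down it reaches from about 0.4 to 0.85 m from the base axis. Payload 4.5 kg.
Tool frame: the origin (TCP) lies between the finger pads; the fingertips stand 19 mm ahead of it and the grasp point (between the pads) is the TCP (r.tips_ahead is the distance from the TCP to the fingertips, in m); z points along the fingers, y is the line along which they close (so a half turn about z gives the same grasp; the last joint's range is limited). The gripper opens to 88 mm and grips with 3 to 60 N. Pads are 18 mm wide; open, the fingers measure 123 mm over their backs; the gripper's body (75 mm by 187 mm) begins 45 mm behind the grasp point.
Start: joints at [1.258, 0.689, -0.195, 1.565, 0.157, 0.902, -0.215], TCP at [0.212, -0.588, 0.258] pointing down, gripper open.
Joint ranges: [-3.01, 3.01], [-0.46, 2.08], [-1.47, 1.51], [0.13, 2.56], [-1, 4.14], [0.04, 2.09], [-2.66, 2.66]. Speed limits (rad/s): [2.57, 2.57, 3.14, 3.14, 3.14, 3.14, 3.14].

### API

Orientations are given as a unit quaternion [x, y, z, w].
In Python, from plant import r, cams, models gives the robot as it stands. The module is installed in compiled form; this text tells all that it offers.
- The arm moves only by the tool jog_arm, never from a script. Its arguments are lists of equal length, an entry for each row: "turn": the turn, a rotation vector about the tool's x, y, z in rad, a list of three; "translation": the shift along the tool's x, y, z in m, a list of three; "grip": the closure, from 0 (fully open) to 1 (shut). In form: {"turn": [[ax, ay, az], ...], "translation": [[tx, ty, tz], ...], "grip": [grip, ...]}. A call has 1 to 20 rows; each row is the pose to reach, as a shift and turn from the pose commanded when the call began, along the tool's axes at that moment; what a row does not reach only later rows make up. A row lasts 1/8 s, in which the tool goes at most 62.5 mm and 10.7 degrees, less where a joint would pass 70% of its speed; a pose out of reach is approached as far as the arm can. A call with a gripper value outside its range is refused whole. The fingers move at their own pace and stop on an object; "force" is the grip in N (left out, the last holds). Time passes only in rows, so rows that repeat a pose let the fingers close. It gives the time, the measured TCP pose, the force, the opening and the grip force at its end, in the units of the state.
- r.get_state(): the state, without advancing time (a new reading comes with each control period).
- cams.snapshot(name): name is "scene" or "top"; returns the picture (384x512x3 uint8, red, green, blue); there is no depth.
- cams.camera_params(name): a dict with "fx", "fy", "cx", "cy" (pixels), "k1" (the pictures are not rectified: a ray, as slopes to the right and down, at radius r is drawn at 1 + k1 r^2 times it, then the intrinsics apply), "eye" and "orientation" of the camera in the world. Camera axes: x right, y up, looking along -z (the intrinsics and any distortion apply to the point x, -y, -z); pixel columns grow to the right and rows downward; lengths in m; the calibration is good to about 2 mm. A picture is of the moment at which its call begins. camera_params takes no time and is no camera call.
- r.finish_job(): hands the job in; it is judged then, once.
Trained networks look in the newest picture that a camera, given by its name, has taken for a name from the list of things; names that differ only in an ending like _2 or _b are one class to them, and where a whole thing is asked for, a point or a joint stands for the part that bears it (a point fixed in the world has none). Each returns a list of dicts, best first, with "p" (0 to 1); they miss things now and then, are a little off and sometimes report something else, mostly with a low value. They report only what shows in the picture. A call takes as long as a camera call.
- models.find_in(camera, name): "position" ([x, y, z] in m, in world coordinates, good to about 4 mm: the middle of the surface that is visible of it).
- models.masks_of(camera, name): "pixels" (384x512 bool, what is visible of it).
- models.place_of(camera, name): "position" ([x, y, z] in m, in world coordinates, good to about 4 mm: a listed point, or the origin of a listed thing).
The state is a dict: "clock": time; "q": joint angles; "qd": joint speeds; "joint_torque": joint torques, N m; "tool_pos": TCP position; "eef_rot": TCP orientation; "contact_force": force on the tool from outside, world axes, zero at the start; "moment": the same for the moment, N m; "opening": opening from 0.0 (shut) to 1.0 (fully open); "finger_force": force on a finger pad.
Only numpy, scipy, OpenCV 4.12 (cv2) and the standard library are available. Lean on these libraries where they do the work, as an engineer would, in place of code of your own. Each camera call takes 0.05 s, during which the arm holds its last target. There are 200 camera calls.

### The job

One of the three lamp bases that look alike has a steel weight sealed inside and is about three times as heavy as the others; which one changes every time. Find it by nudging the bases and feeling which one resists most, then slide that one through the open mouth of the plywood jig until it sits square and fully home against the back stop, and let go. Leave the other two flat on the bench within 100 mm of where they lay, and do not shift the finished lamp, the frame ring or the glue bottle.

Things in the scene. Friction and masses are not known exactly. Their poses are not given: they have to be found in the camera images.
- base_left_center (a point): centre (17 mm above the bench) of the left one (+y) of three outwardly identical walnut lamp bases in a row: block 100 mm along its x, 120 mm along its y, 34 mm tall, too wide to grasp, its y within 0.25 rad of world y at the start. About 0.27 kg plain or 0.79 kg weighted (+-10%); it slides with a resistance in proportion to its weight, about 1.1 to 2.3 N plain, 3.3 to 6.5 N weighted
- base_middle_center (a point): centre (17 mm above the bench) of the middle one of three outwardly identical walnut lamp bases in a row: block 100 mm along its x, 120 mm along its y, 34 mm tall, too wide to grasp, its y within 0.25 rad of world y at the start. About 0.27 kg plain or 0.79 kg weighted (+-10%); it slides with a resistance in proportion to its weight, about 1.1 to 2.3 N plain, 3.3 to 6.5 N weighted
- base_right_center (a point): centre (17 mm above the bench) of the right one (-y) of three outwardly identical walnut lamp bases in a row: block 100 mm along its x, 120 mm along its y, 34 mm tall, too wide to grasp, its y within 0.25 rad of world y at the start. About 0.27 kg plain or 0.79 kg weighted (+-10%); it slides with a resistance in proportion to its weight, about 1.1 to 2.3 N plain, 3.3 to 6.5 N weighted
- jig_seat (a point): where the centre of a fully seated base lies in the jig, 17 mm above the bench. A base enters through the mouth moving along this frame's +y (roughly world +y, yaw within 0.08 rad), its own y along this y. The back stop's inner face is 60 mm from here along +y; the side rails' inner faces are 54 mm either side along x (4 mm clearance per side)
- jig: fixed U-shaped plywood jig, 26 mm high, no floor, left of the row and nearer the robot; origin under the seat. Straight rails run from the back stop to 20 mm before the seat (-y), then flared cheeks widen the mouth to 66 mm either side at 52 mm before it; a seated base sticks out a little. Unused toggle handle, 95 mm high, on the back stop 60 to 110 mm beyond the seat
- table: the fixed wooden bench; its top is the work surface at height 0
- lamp: bystander: finished lamp, light wood, base 100 x 130 mm, 238 mm tall, origin under its centre, right of the row; not to be shifted
- frame: bystander: flat plywood frame ring, 150 mm across, 12 mm thick, origin under its centre, right of the row and nearer the robot; not to be shifted
- glue: bystander: white glue bottle, 60 mm across, 150 mm tall, origin under its centre, left of the row and farther from the robot; not to be shifted

How it is judged:
At the end, for the whole second after the job is handed in: the weighted base (bearing on the bench with more than 5 N) lies flat and still in the jig, its centre within 5 mm of the seat along the jig and 8 mm across, turned under 0.06 rad; the other two lie flat, each within 100 mm of its start (((y of base_left_center in the frame of jig_seat between -0.005 and 0.005 m and x of base_left_center in the frame of jig_seat between -0.008 and 0.008 m and z of base_left_center in the frame of jig_seat between -0.004 and 0.004 m and angle between the y axis of base_left_center and the y axis of jig_seat, either way round below 0.06 rad and angle between each of base_left_center, base_middle_center, base_right_center's own z axis and vertical below 0.05 rad and contact force between base_left and table above 5 N and linear speed of base_left below 0.01 m/s and distance of each of base_middle_center, base_right_center from where it was at the start of the episode below 0.1 m) or (y of base_middle_center in the frame of jig_seat between -0.005 and 0.005 m and x of base_middle_center in the frame of jig_seat between -0.008 and 0.008 m and z of base_middle_center in the frame of jig_seat between -0.004 and 0.004 m and angle between the y axis of base_middle_center and the y axis of jig_seat, either way round below 0.06 rad and angle between each of base_middle_center, base_left_center, base_right_center's own z axis and vertical below 0.05 rad and contact force between base_middle and table above 5 N and linear speed of base_middle below 0.01 m/s and distance of each of base_left_center, base_right_center from where it was at the start of the episode below 0.1 m) or (y of base_right_center in the frame of jig_seat between -0.005 and 0.005 m and x of base_right_center in the frame of jig_seat between -0.008 and 0.008 m and z of base_right_center in the frame of jig_seat between -0.004 and 0.004 m and angle between the y axis of base_right_center and the y axis of jig_seat, either way round below 0.06 rad and angle between each of base_right_center, base_left_center, base_middle_center's own z axis and vertical below 0.05 rad and contact force between base_right and table above 5 N and linear speed of base_right below 0.01 m/s and distance of each of base_left_center, base_middle_center from where it was at the start of the episode below 0.1 m))); the robot touches nothing.
It fails at once if the finished lamp is shifted more than 30 mm or tipped (distance of lamp from where it was at the start of the episode above 0.03 m or angle between lamp's own z axis and vertical above 0.3 rad).
It fails at once if the frame ring is shifted more than 30 mm or tipped (distance of frame from where it was at the start of the episode above 0.03 m or angle between frame's own z axis and vertical above 0.3 rad).
It fails at once if the glue bottle is shifted more than 30 mm or tipped (distance of glue from where it was at the start of the episode above 0.03 m or angle between glue's own z axis and vertical above 0.3 rad).
It also fails if it takes over 64 s, if anything falls off the work surface, if the arm or the gripper's body presses on something with over 40 N, if the wrist force passes 120 N, or if a joint passes its speed limit or range.

## Working session

There is one attempt and no reset: what is moved stays moved. The work goes in short steps, Python scripts to look and compute and a tool call to move; the robot and the scene stay as the last step left them, time stands still between calls to the robot, and variables do not carry over. Pictures are saved under pics/ and viewed, at most 10 in all, crops included, and the job is handed in when it is done.

Besides the shell and the picture viewer there is one more tool, called after "Emit:" as name(argument=value, ...) on one line, values as JSON. jog_arm: Moves the arm, as the interface text tells. Its arguments: {"type":"object","properties":{"turn":{"type":"array"},"translation":{"type":"array"},"grip":{"type":"array"},"force":{"type":"number"}},"required":["turn","translation","grip"]}

```bash
mkdir -p pics; python3 - <<'E'
from plant import r,cams,models
import cv2,numpy as np
for c in ["top","scene"]:
    im=cams.snapshot(c); cv2.imwrite(f"pics/{c}0.png",im[:,:,::-1])
    p=cams.camera_params(c); print(c,p)
    for n in ["base_left_center","jig_seat","jig","lamp","frame","glue"]:
        print(n,[(np.round(d["position"],3).tolist(),round(d["p"],2)) for d in models.place_of(c,n)][:5])
s=r.get_state(); print({k:np.round(v,3).tolist() for k,v in s.items()})
E
```

```text
top {'fx': 492.7726575387442, 'fy': 492.7726575387442, 'cx': 252.66010541568963, 'cy': 198.69679241025347, 'k1': -0.1909345039153293, 'eye': array([ 0.34062152, -0.03025392,  1.63790534]), 'orientation': array([ 0.05812657, -0.05452378, -0.703827  ,  0.70588669])}
base_left_center [([0.63, 0.166, 0.01], 0.83)]
jig_seat []
jig [([0.455, -0.001, 0.002], 0.48)]
lamp [([0.665, -0.417, -0.001], 0.59)]
frame [([0.478, -0.464, -0.001], 0.71)]
glue [([0.7, 0.311, -0.002], 0.96)]
scene {'fx': 420.9442068951554, 'fy': 420.9442068951554, 'cx': 259.1121369286448, 'cy': 186.10004613071436, 'k1': -0.11700401685701727, 'eye': array([ 1.37320878, -0.49007451,  0.73666008]), 'orientation': array([0.38500769, 0.2213658 , 0.45721856, 0.77053063])}
base_left_center [([0.626, 0.169, 0.018], 0.76)]
jig_seat [([0.454, 0.367, 0.016], 0.6), ([0.636, -0.21, 0.02], 0.19)]
jig [([0.455, 0.364, -0.001], 0.62)]
lamp [([0.669, -0.421, -0.001], 0.91)]
frame [([0.48, -0.467, -0.001], 0.83)]
glue [([0.706, 0.309, 0.001], 0.89)]
{'clock': 0.7, 'q': [1.258, 0.689, -0.195, 1.565, 0.157, 0.903, -0.215], 'qd': [-0.001, -0.0, -0.0, -0.001, 0.001, -0.001, -0.0], 'joint_torque': [0.001, -52.738, -1.267, -15.372, -0.052, -0.001, 0.0], 'tool_pos': [0.212, -0.588, 0.258], 'eef_rot': [0.985, 0.173, 0.0, 0.0], 'contact_force': [0.036, 0.419, 0.305], 'moment': [-0.01, 0.022, -0.045], 'finger_force': 0.0, 'opening': 1.005}
```

View pics/top0.png

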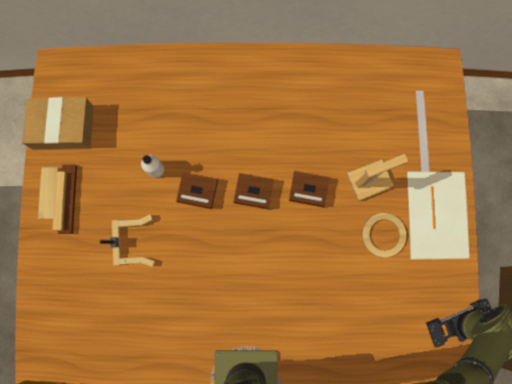

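View pics/scene0.png

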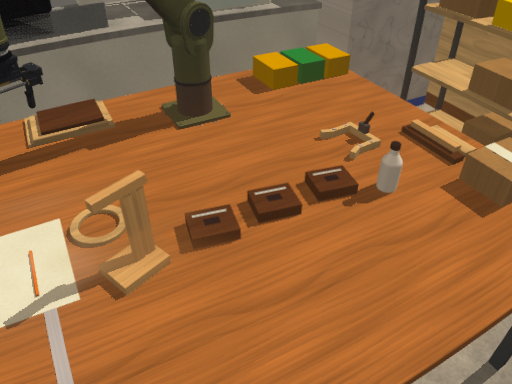

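The top view shows the bases at about (198,191), (254,191) and (312,189). The jig is at (130,241) with its mouth to the right (-y), the glue at (152,166), the lamp at (375,180) and the ring at (385,235). Next I fit poses to the masks.

```bash
cat > h.py <<'E'
from plant import r,cams,models
import cv2,numpy as np
from scipy.spatial.transform import Rotation as R
from scipy.optimize import minimize
def proj(c,P):
    p=cams.camera_params(c); q=R.from_quat(p["orientation"]).inv().apply(np.atleast_2d(P)-p["eye"])
    s=np.c_[q[:,0]/-q[:,2],-q[:,1]/-q[:,2]]; s=s*(1+p["k1"]*(s**2).sum(1,keepdims=True))
    return s*[p["fx"],p["fy"]]+[p["cx"],p["cy"]]
def unproj(c,uv,z):
    p=cams.camera_params(c); d=(np.atleast_2d(uv)-[p["cx"],p["cy"]])/[p["fx"],p["fy"]]; s=d.copy()
    for _ in range(10): s=d/(1+p["k1"]*(s**2).sum(1,keepdims=True))
    v=R.from_quat(p["orientation"]).apply(np.c_[s[:,0],-s[:,1],-np.ones(len(s))])
    return p["eye"]+v*((z-p["eye"][2])/v[:,2])[:,None]
B=np.array([[a*.05,b*.06,h] for a in(-1,1) for b in(-1,1) for h in(0,.034)])
def box(x,y,t): return R.from_euler('z',t).apply(B)+[x,y,0]
def sil(c,P,S=8):
    m=np.zeros((384,512),np.float32); uv=proj(c,P); o=np.floor(uv.min(0)).astype(int)-3
    n=(np.ceil(uv.max(0)).astype(int)+3-o); a=np.zeros((n[1]*S,n[0]*S),np.float32)
    h=cv2.convexHull(((uv+.5-o)*S).astype(np.float32)); cv2.fillConvexPoly(a,np.round(h*16).astype(np.int32),1,shift=4)
    s=cv2.resize(a,(n[0],n[1]),interpolation=cv2.INTER_AREA); m[o[1]:o[1]+n[1],o[0]:o[0]+n[0]]=s; return m
def fit(masks,x0):
    f=lambda v:sum(np.abs(sil(c,box(*v))-m).sum()/m.sum() for c,m in masks)
    best=min((minimize(f,[x0[0],x0[1],t],method="Nelder-Mead",options=dict(initial_simplex=[[x0[0]+a,x0[1]+b,t+d] for a,b,d in((.01,.01,0),(-.01,.01,0),(0,-.01,0),(0,0,.1))],xatol=1e-4,fatol=1e-4)) for t in(-.2,-.07,.07,.2)),key=lambda o:o.fun)
    return best.x,best.fun
def bases(cs=("top","scene"),names=("left","middle","right")):
    for c in cs: cams.snapshot(c)
    out={}
    for n in names:
        ms=[]
        for c in cs:
            for d in models.masks_of(c,f"base_{n}_center")[:1]:
                m=d["pixels"]; ms.append((c,m.astype(np.float32)))
                v,u=np.nonzero(m); x0=unproj(c,[u.mean(),v.mean()],.025)[0]
                s=fit(ms[-1:],x0); print(n,c,round(d["p"],2),m.sum(),np.round(s[0],4),round(s[1],3))
        if ms: s=fit(ms,x0); out[n]=s[0]; print(n,"BOTH",np.round(s[0],4),round(s[1],3))
    return out
E
python3 - <<'E'
from h import *
bases()
for n in ("base_left_center","base_middle_center","base_right_center"):
    for c in("top","scene"): print(n,c,[(np.round(d["position"],3).tolist(),round(d["p"],2)) for d in models.place_of(c,n)])
for c in("top","scene"):
    for d in models.masks_of(c,"jig")[:2]:
        v,u=np.nonzero(d["pixels"]); print(c,d["p"],len(u),u.mean(),v.mean()); np.save(f"jig_{c}_{int(d['p']*100)}.npy",d["pixels"])
im=cams.snapshot("top")[200:280,90:170]; np.save("jigim.npy",im)
cv2.imwrite("pics/jig.png",cv2.resize(im[:,:,::-1],None,fx=7,fy=7,interpolation=cv2.INTER_CUBIC))
print(np.round(proj("top",[[.455,.365,0]]),1))
E
```

```text
left top 0.67 1051 [ 0.6291  0.1667 -0.2062] 0.097
left scene 0.95 1343 [ 0.6313  0.164  -0.208 ] 0.045
left BOTH [ 0.6301  0.1652 -0.2154] 0.156
middle top 0.77 1129 [ 0.6289 -0.0241 -0.1702] 0.038
middle scene 0.61 1593 [ 0.6314 -0.0238 -0.1604] 0.033
middle BOTH [ 0.6299 -0.0238 -0.1622] 0.083
right top 0.81 1165 [ 0.6361 -0.2091 -0.1929] 0.05
right scene 0.7 1786 [ 0.6358 -0.2088 -0.1861] 0.039
right BOTH [ 0.636  -0.2089 -0.1884] 0.09
base_left_center top [([0.629, 0.164, 0.014], 0.78)]
base_left_center scene [([0.625, 0.166, 0.014], 0.6), ([0.702, 0.312, -0.003], 0.58)]
base_middle_center top [([0.629, -0.024, 0.016], 0.58)]
base_middle_center scene [([0.477, -0.464, -0.001], 0.58)]
base_right_center top [([0.636, -0.21, 0.016], 0.77)]
base_right_center scene [([0.637, -0.21, 0.017], 0.61)]
top 0.86 772 125.70077720207254 242.56476683937825
scene 0.77 965 355.27150259067355 135.02072538860102
[[137.6 242.2]]
```

View pics/jig.png

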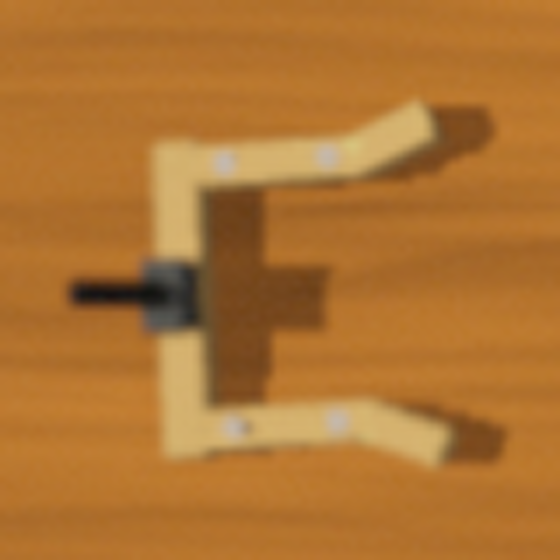

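The crop shows the jig. Its inner top corners are at about (203,187) and (210,408) in the crop. The rails' inner edges run to (352,180) and (368,400), and the mouth opens to the right.

```bash
python3 - <<'E'
from h import *
pts=np.array([[203,187],[352,180],[210,408],[368,400],[434,140],[440,466]],float)
uv=np.array([90,200])+(pts+.5)/7-.5
P=unproj("top",uv,.026); print(np.round(P,4))
a=lambda i,j:P[j]-P[i]
for i,j in((0,1),(2,3)): d=a(i,j); print("rail yaw",np.arctan2(d[0],-d[1]))
d=a(2,0); print("stop yaw",np.arctan2(d[1],d[0]),np.hypot(*d[:2]))
# refine: fit template of edges: yaw,x,y maximizing contrast inside/outside the inner contour at top height
im=cv2.GaussianBlur(cams.snapshot("top").astype(np.float32),(0,0),.6)
def samp(x,y,t,L):
    c,s=np.cos(t),np.sin(t); W=np.c_[x+c*L[:,0]-s*L[:,1],y+s*L[:,0]+c*L[:,1],np.full(len(L),.026)]
    uv=proj("top",W).astype(np.float32); return cv2.remap(im,uv[None,:,0],uv[None,:,1],cv2.INTER_LINEAR)[0].sum(1)
ys=np.linspace(-.015,.05,40); xs=np.r_[np.linspace(-.045,-.022,20),np.linspace(.022,.045,20)]
def score(v,e=.004):
    t=0
    for sg in(-1,1):
        t+=(samp(*v,np.c_[np.full(40,sg*(.054+e)),ys])-samp(*v,np.c_[np.full(40,sg*(.054-e)),ys])).mean()
    t+=(samp(*v,np.c_[xs,np.full(40,.06+e)])-samp(*v,np.c_[xs,np.full(40,.06-e)])).mean()
    return -t
for e in(.003,.004,.005):
  b=min((minimize(score,[.455+dx,.365+dy,t],args=(e,),method="Nelder-Mead",options=dict(initial_simplex=[[.455+dx+i*.005,.365+dy+j*.005,t+k*.03] for i,j,k in((0,0,0),(1,0,0),(0,1,0),(0,0,1))])) for dx in(-.005,0,.005) for dy in(-.005,0,.005) for t in(-.05,0,.05)),key=lambda o:o.fun)
  print(e,np.round(b.x,4),b.fun)
E
```

```text
[[0.5055 0.4257 0.026 ]
 [0.5094 0.3531 0.026 ]
 [0.4004 0.4184 0.026 ]
 [0.4053 0.342  0.026 ]
 [0.5288 0.314  0.026 ]
 [0.3748 0.3067 0.026 ]]
rail yaw 0.054328535390269286
rail yaw 0.06417235001034759
stop yaw 0.06977466693114578 0.10534080660116163Traceback (most recent call last):
  File "<stdin>", line 21, in <module>
  File "<stdin>", line 21, in <genexpr>
    res = _minimize_neldermead(fun, x0, args, callback, bounds=bounds,
                               **options)
    fxr = func(xr)
    fx = function(np.copy(x), *(wrapper_args + args))
  File "<stdin>", line 17, in score
  File "<stdin>", line 12, in samp
  File "h.py", line 6, in proj
    p=cams.camera_params(c); q=R.from_quat(p["orientation"]).inv().apply(np.atleast_2d(P)-p["eye"])
ValueError: time passes only in moves, steps and waits
```

```bash
sed -i 's/^def proj/import functools\n_cp=functools.lru_cache(None)(cams.camera_params)\ndef proj/; s/p=cams.camera_params(c)/p=_cp(c)/' h.py
cat >> h.py <<'E'
def rel(x,y,z,yaw):
    "world target (tool down, yaw of tool x) -> translation, az for jog"
    s=r.get_state(); q=R.from_quat(s["eef_rot"]); T=R.from_euler('z',yaw)*R.from_euler('x',np.pi)
    return np.round(q.inv().apply(np.array([x,y,z])-s["tool_pos"]),4).tolist(), np.round((q.inv()*T).as_rotvec(),3).tolist()
E
python3 - <<'E'
from h import *
for w in((.45,-.25,.26,-.19),(.715,-.224,.15,-.19),(.715,-.224,.03,-.19),(.675,-.2163,.03,-.19)): print(w,rel(*w))
im=cv2.GaussianBlur(cams.snapshot("top").astype(np.float32),(0,0),.6)
def samp(x,y,t,L):
    c,s=np.cos(t),np.sin(t); W=np.c_[x+c*L[:,0]-s*L[:,1],y+s*L[:,0]+c*L[:,1],np.full(len(L),.026)]
    uv=proj("top",W).astype(np.float32); return cv2.remap(im,uv[None,:,0],uv[None,:,1],cv2.INTER_LINEAR)[0].sum(1)
ys=np.linspace(-.015,.05,40); xs=np.r_[np.linspace(-.045,-.022,20),np.linspace(.022,.045,20)]
def score(v,e=.004):
    t=0
    for sg in(-1,1):
        t+=(samp(*v,np.c_[np.full(40,sg*(.054+e)),ys])-samp(*v,np.c_[np.full(40,sg*(.054-e)),ys])).mean()
    return -t-(samp(*v,np.c_[xs,np.full(40,.06+e)])-samp(*v,np.c_[xs,np.full(40,.06-e)])).mean()
for e in(.003,.005):
  b=min((minimize(score,[.456,.363,t],args=(e,),method="Nelder-Mead",options=dict(initial_simplex=[[.456+i*.006,.363+j*.006,t+k*.03] for i,j,k in((-1,-1,0),(1,-1,0),(0,1,0),(0,0,1))])) for t in(0.02,.05,.08)),key=lambda o:o.fun)
  print(e,np.round(b.x,4),b.fun)
E
```

```text
(0.45, -0.25, 0.26, -0.19) ([0.3382, -0.2369, -0.0023], [0.0, -0.0, 0.537])
(0.715, -0.224, 0.15, -0.19) ([0.5963, -0.1713, 0.1077], [0.0, -0.0, 0.537])
(0.715, -0.224, 0.03, -0.19) ([0.5963, -0.1713, 0.2277], [0.0, -0.0, 0.537])
(0.675, -0.2163, 0.03, -0.19) ([0.5613, -0.1922, 0.2277], [0.0, -0.0, 0.537])
0.003 [0.4576 0.3645 0.0793] -419.77294921875
0.005 [0.4576 0.3652 0.0707] -589.7073974609375
```

Emit:
jog_arm(turn=[[0,0,0.537],[0,0,0.537],[0,0,0.537],[0,0,0.537],[0,0,0.537],[0,0,0.537],[0,0,0.537],[0,0,0.537],[0,0,0.537],[0,0,0.537],[0,0,0.537],[0,0,0.537],[0,0,0.537],[0,0,0.537],[0,0,0.537],[0,0,0.537],[0,0,0.537],[0,0,0.537]], translation=[[0.338,-0.237,0],[0.338,-0.237,0],[0.338,-0.237,0],[0.338,-0.237,0],[0.338,-0.237,0],[0.338,-0.237,0],[0.338,-0.237,0],[0.596,-0.171,0.1],[0.596,-0.171,0.1],[0.596,-0.171,0.1],[0.596,-0.171,0.1],[0.596,-0.171,0.1],[0.596,-0.171,0.1],[0.596,-0.171,0.16],[0.596,-0.171,0.2],[0.596,-0.171,0.228],[0.596,-0.171,0.228],[0.596,-0.171,0.228]], grip=[0.3,0.3,0.3,0.3,0.3,0.3,0.3,0.3,0.3,0.3,0.3,0.3,0.3,0.3,0.3,0.3,0.3,0.3])

```text
clock: 3.9
tool_pos: [0.7154, -0.2254, 0.0318]
eef_rot: [0.995, -0.095, 0.001, 0.001]
contact_force: [1.1, 0.2, 0.3]
opening: 0.702
finger_force: 0.0
```

Emit:
jog_arm(turn=[[0,0,0],[0,0,0]], translation=[[-0.005,0,0],[-0.01,0,0]], grip=[0.3,0.3])

```text
clock: 4.15
tool_pos: [0.7052, -0.2227, 0.0311]
eef_rot: [0.995, -0.095, 0.001, 0.0]
contact_force: [0.5, -0.6, -0.1]
opening: 0.702
finger_force: 0.0
```

Emit:
jog_arm(turn=[[0,0,0],[0,0,0],[0,0,0],[0,0,0],[0,0,0]], translation=[[-0.005,0,0],[-0.01,0,0],[-0.015,0,0],[-0.02,0,0],[-0.025,0,0]], grip=[0.3,0.3,0.3,0.3,0.3])

```text
clock: 4.78
tool_pos: [0.6807, -0.2178, 0.0299]
eef_rot: [0.995, -0.095, 0.001, 0.0]
contact_force: [1.5, 0.3, 0.0]
opening: 0.698
finger_force: 0.9
```

Emit:
jog_arm(turn=[[0,0,0],[0,0,0]], translation=[[-0.005,0,0],[-0.01,0,0]], grip=[0.3,0.3])

```text
clock: 5.03
tool_pos: [0.6707, -0.2159, 0.0299]
eef_rot: [0.995, -0.095, 0.0, 0.0]
contact_force: [2.4, -0.7, 1.0]
opening: 0.701
finger_force: 1.0
```

```bash
python3 - <<'E'
from h import *
for w in((.71,-.22,.035,-.19),(.71,-.13,.075,-.165),(.709,-.037,.03,-.165),(.6597,-.0288,.03,-.165)): print(w,rel(*w))
E
```

```text
(0.71, -0.22, 0.035, -0.19) ([0.0394, -0.0034, -0.0051], [0.0, -0.001, -0.0])
(0.71, -0.13, 0.075, -0.165) ([0.0224, -0.0918, -0.0451], [0.0, -0.001, -0.025])
(0.709, -0.037, 0.03, -0.165) ([0.0038, -0.1829, -0.0001], [0.0, -0.001, -0.025])
(0.6597, -0.0288, 0.03, -0.165) ([-0.0462, -0.1817, -0.0001], [0.0, -0.001, -0.025])
```

Emit:
jog_arm(turn=[[0,0,0],[0,0,-0.025],[0,0,-0.025],[0,0,-0.025],[0,0,-0.025],[0,0,-0.025],[0,0,-0.025],[0,0,-0.025]], translation=[[0.04,0,-0.01],[0.024,-0.08,-0.045],[0.01,-0.14,-0.045],[0.004,-0.183,-0.03],[0.004,-0.183,0],[-0.003,-0.183,0],[-0.009,-0.183,0],[-0.011,-0.183,0]], grip=[0.3,0.3,0.3,0.3,0.3,0.3,0.3,0.3])

```text
clock: 6.02
tool_pos: [0.6944, -0.0361, 0.031]
eef_rot: [0.996, -0.084, 0.001, 0.001]
contact_force: [1.0, 0.5, 1.2]
opening: 0.702
finger_force: 0.0
```

Emit:
jog_arm(turn=[[0,0,0],[0,0,0],[0,0,0],[0,0,0]], translation=[[-0.005,0,0],[-0.01,0,0],[-0.015,0,0],[-0.02,0,0]], grip=[0.3,0.3,0.3,0.3])

```text
clock: 6.52
tool_pos: [0.6759, -0.031, 0.0305]
eef_rot: [0.997, -0.083, 0.002, 0.0]
contact_force: [3.8, -0.1, 2.2]
opening: 0.702
finger_force: 1.7
```

Emit:
jog_arm(turn=[[0,0,0],[0,0,0]], translation=[[-0.005,0,0],[-0.01,0,0]], grip=[0.3,0.3])

```text
clock: 6.78
tool_pos: [0.666, -0.0293, 0.0305]
eef_rot: [0.997, -0.083, 0.002, 0.0]
contact_force: [4.7, -1.0, 4.5]
opening: 0.697
finger_force: 2.1
```

```bash
python3 - <<'E'
from h import *
print(np.round(r.get_state()["contact_force"],2))
for k in range(1,13):
    f=k/12; g=min(1,k/9); th=-.167+.235*g; cx,cy=.608+(.483-.608)*f,-.0195+(-.022+.0195)*f
    print(rel(cx+.059*np.cos(th),cy+.059*np.sin(th),.031,th))
E
```

```text
[ 4.71 -1.03  4.54]
([-0.01, 0.0003, -0.0006], [-0.0, -0.003, -0.024])
([-0.0203, 0.0007, -0.0006], [-0.0, -0.003, -0.05])
([-0.0307, 0.0011, -0.0006], [-0.0, -0.003, -0.077])
([-0.0411, 0.0015, -0.0007], [-0.0, -0.003, -0.103])
([-0.0515, 0.0019, -0.0007], [-0.0, -0.003, -0.129])
([-0.0619, 0.0023, -0.0007], [0.0, -0.003, -0.155])
([-0.0724, 0.0027, -0.0008], [0.0, -0.003, -0.181])
([-0.083, 0.0031, -0.0008], [0.0, -0.003, -0.207])
([-0.0936, 0.0035, -0.0008], [0.0, -0.003, -0.233])
([-0.1038, 0.0054, -0.0009], [0.0, -0.003, -0.233])
([-0.114, 0.0073, -0.0009], [0.0, -0.003, -0.233])
([-0.1243, 0.0093, -0.0009], [0.0, -0.003, -0.233])
```

Emit:
jog_arm(turn=[[0,0,-0.024],[0,0,-0.05],[0,0,-0.077]], translation=[[-0.01,0,0],[-0.02,0.001,0],[-0.031,0.001,0]], grip=[0.3,0.3,0.3])

```text
clock: 7.15
tool_pos: [0.6333, -0.0249, 0.0297]
eef_rot: [0.999, -0.043, -0.0, -0.0]
contact_force: [3.6, 0.4, 2.7]
opening: 0.7
finger_force: 1.9
```

```bash
python3 - <<'E'
from h import *
for w in((.66,-.025,.06,-.08),(.70,.06,.08,-.15),(.708,.148,.06,-.21),(.708,.148,.03,-.21),(.696,.1505,.03,-.21)): print(w,rel(*w))
E
```

```text
(0.66, -0.025, 0.06, -0.08) ([0.0266, -0.0022, -0.0303], [-0.0, 0.0, -0.006])
(0.7, 0.06, 0.08, -0.15) ([0.0591, -0.0903, -0.0503], [-0.0, 0.0, 0.064])
(0.708, 0.148, 0.06, -0.21) ([0.0595, -0.1787, -0.0303], [-0.0, 0.0, 0.124])
(0.708, 0.148, 0.03, -0.21) ([0.0595, -0.1787, -0.0003], [-0.0, 0.0, 0.124])
(0.696, 0.1505, 0.03, -0.21) ([0.0473, -0.1801, -0.0003], [-0.0, 0.0, 0.124])
```

Emit:
jog_arm(turn=[[0,0,0],[0,0,0.06],[0,0,0.12],[0,0,0.124],[0,0,0.124],[0,0,0.124],[0,0,0.124]], translation=[[0.027,-0.002,-0.03],[0.059,-0.05,-0.045],[0.06,-0.11,-0.05],[0.06,-0.165,-0.045],[0.06,-0.179,-0.01],[0.06,-0.179,0],[0.055,-0.179,0]], grip=[0.3,0.3,0.3,0.3,0.3,0.3,0.3])

```text
clock: 8.02
tool_pos: [0.7027, 0.1453, 0.0282]
eef_rot: [0.994, -0.107, -0.002, 0.002]
contact_force: [0.4, -0.5, -0.3]
opening: 0.7
finger_force: 0.0
```

Emit:
jog_arm(turn=[[0,0,0],[0,0,0],[0,0,0],[0,0,0],[0,0,0],[0,0,0]], translation=[[-0.005,0,0],[-0.01,0,0],[-0.015,0,0],[-0.02,0,0],[-0.025,0,0],[-0.03,0,0]], grip=[0.3,0.3,0.3,0.3,0.3,0.3])

```text
clock: 8.78
tool_pos: [0.6769, 0.1543, 0.0304]
eef_rot: [0.994, -0.106, 0.002, -0.0]
contact_force: [4.0, -1.2, -0.1]
opening: 0.702
finger_force: 2.5
```

Emit:
jog_arm(turn=[[0,0,0],[0,0,0]], translation=[[-0.005,0,0],[-0.01,0,0]], grip=[0.3,0.3])

```text
clock: 9.02
tool_pos: [0.6672, 0.1567, 0.0304]
eef_rot: [0.994, -0.106, 0.002, -0.0]
contact_force: [4.6, -0.6, 0.0]
opening: 0.698
finger_force: 2.5
```

Emit:
jog_arm(turn=[[0,0,0],[0,0,0],[0,0,0]], translation=[[-0.005,0,0],[-0.01,0,0],[-0.015,0,0]], grip=[0.3,0.3,0.3])

```text
clock: 9.4
tool_pos: [0.6525, 0.1599, 0.0304]
eef_rot: [0.994, -0.106, 0.002, -0.0]
contact_force: [4.3, -0.9, 0.4]
opening: 0.702
finger_force: 2.5
```

```bash
python3 - <<'E'
from h import *
print(bases(cs=("top",)))
for w in((.69,.10,.08,-.1),(.67,-.02,.05,-.08),(.67,-.02,.03,-.08),(.645,-.023,.03,-.08)): print(w,rel(*w))
E
```

```text
left top 0.62 422 [ 0.577   0.1364 -0.902 ] 1.688
left BOTH [ 0.577   0.1364 -0.902 ] 1.688
middle top 0.68 1123 [ 0.5698 -0.0196 -0.0786] 0.036
middle BOTH [ 0.5698 -0.0196 -0.0786] 0.036
right top 0.97 1184 [ 0.611  -0.2028 -0.1902] 0.041
right BOTH [ 0.611  -0.2028 -0.1902] 0.041
{'left': array([ 0.57695486,  0.1363525 , -0.90204874]), 'middle': array([ 0.56981983, -0.01956215, -0.07863201]), 'right': array([ 0.61100094, -0.20281202, -0.19020962])}
(0.69, 0.1, 0.08, -0.1) ([0.0501, 0.0507, -0.0496], [-0.001, -0.002, -0.112])
(0.67, -0.02, 0.05, -0.08) ([0.0558, 0.1722, -0.0197], [-0.001, -0.002, -0.132])
(0.67, -0.02, 0.03, -0.08) ([0.0558, 0.1722, 0.0003], [-0.001, -0.002, -0.132])
(0.645, -0.023, 0.03, -0.08) ([0.032, 0.1804, 0.0003], [-0.001, -0.002, -0.132])
```

Emit:
jog_arm(turn=[[0,0,0],[0,0,-0.1],[0,0,-0.132],[0,0,-0.132],[0,0,-0.132],[0,0,-0.132],[0,0,-0.132]], translation=[[0.04,0.01,-0.03],[0.05,0.06,-0.05],[0.055,0.12,-0.05],[0.048,0.174,-0.04],[0.04,0.177,0],[0.034,0.18,0],[0.028,0.18,0]], grip=[0.3,0.3,0.3,0.3,0.3,0.3,0.3])

```text
clock: 10.48
tool_pos: [0.64, -0.0203, 0.0302]
eef_rot: [0.999, -0.039, -0.0, -0.001]
contact_force: [-0.2, -0.1, -0.8]
opening: 0.702
finger_force: 0.0
```

Emit:
jog_arm(turn=[[0,0,0],[0,0,0],[0,0,0],[0,0,0]], translation=[[-0.005,0,-0.001],[-0.01,0,-0.002],[-0.014,0,-0.002],[-0.018,0,-0.002]], grip=[0.3,0.3,0.3,0.3])

```text
clock: 10.98
tool_pos: [0.6244, -0.0203, 0.0327]
eef_rot: [0.999, -0.04, 0.002, -0.0]
contact_force: [4.6, -1.2, 2.7]
opening: 0.701
finger_force: 1.8
```

Emit:
jog_arm(turn=[[0,0,0],[0,0,0]], translation=[[-0.004,0,0],[-0.008,0,0]], grip=[0.3,0.3])

```text
clock: 11.22
tool_pos: [0.6156, -0.02, 0.0323]
eef_rot: [0.999, -0.04, 0.001, 0.0]
contact_force: [4.7, -0.7, 2.8]
opening: 0.698
finger_force: 2.0
```

Emit:
jog_arm(turn=[[0,0,0],[0,0,0],[0,0,0],[0,0,0],[0,0,0]], translation=[[0.004,0,0],[0.004,0,0.007],[0,0,0.006],[-0.003,0,0.004],[-0.006,0,0.002]], grip=[0.3,0.3,0.3,0.3,0.3])

```text
clock: 11.85
tool_pos: [0.6083, -0.0193, 0.0299]
eef_rot: [0.999, -0.04, 0.0, 0.0]
contact_force: [2.0, -0.8, -0.2]
opening: 0.704
finger_force: 0.4
```

```bash
python3 - <<'E'
from h import *
s=r.get_state(); print(np.round(s["contact_force"],2),np.round(s["tool_pos"],4))
im=cams.snapshot("top"); print([np.round(d["position"],3) for d in models.place_of("top","glue")])
cv2.imwrite("pics/t2.png",cv2.resize(im[100:290,90:350,::-1],None,fx=3,fy=3))
E
```

```text
[ 2.02 -0.77 -0.2 ] [ 0.6083 -0.0193  0.0299]
[array([ 0.704,  0.312, -0.   ])]
```

View pics/t2.png

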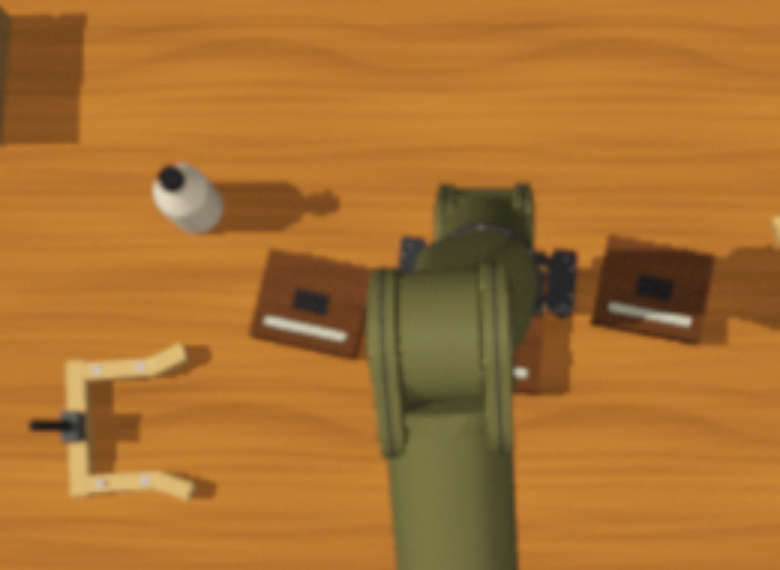

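The top view shows the arm over the middle base. The left base is at about (310,303) in the crop, the jig's mouth faces right, and the glue is unmoved. With no vertical load the middle base resists only about 2 N, while the left resists about 4.3 N, so the left one is weighted.

```bash
python3 - <<'E'
from h import *
b=bases(names=("left",))["left"]; x,y,t=b
def w(d,c=b): return c[0]+d*np.cos(c[2]),c[1]+d*np.sin(c[2]),.03,c[2]
print(rel(.64,.03,.08,-.08),rel(.68,.12,.08,t)); print(rel(*w(.072)))
print("from there:")
T0=R.from_euler('z',t)*R.from_euler('x',np.pi); p0=np.array(w(.072)[:3])
N=13
for k in range(1,N+1):
    f=k/N; g=min(1,k/10); c=np.array([x+(.470-x)*f,y+(.172-y)*f,t+(.07-t)*g]); X=w(.059,c)
    print(np.round(T0.inv().apply(np.array(X[:3])-p0),3).tolist(),round(t-c[2],3))
E
```

```text
left top 0.78 1115 [ 0.594   0.1755 -0.1986] 0.058
left scene 0.92 1174 [ 0.5953  0.1727 -0.2182] 0.129
left BOTH [ 0.5942  0.1743 -0.208 ] 0.202
([0.0277, -0.0517, -0.0503], [0.0, 0.0, -0.0]) ([0.0604, -0.1446, -0.0503], [0.0, 0.0, 0.128])
([0.0419, -0.1827, -0.0003], [0.0, 0.0, 0.128])
from there:
[-0.022, 0.001, 0.0] -0.028
[-0.032, 0.001, 0.0] -0.056
[-0.041, 0.002, 0.0] -0.083
[-0.051, 0.002, 0.0] -0.111
[-0.06, 0.003, 0.0] -0.139
[-0.07, 0.003, 0.0] -0.167
[-0.079, 0.004, 0.0] -0.195
[-0.089, 0.004, 0.0] -0.222
[-0.099, 0.005, 0.0] -0.25
[-0.108, 0.005, 0.0] -0.278
[-0.118, 0.007, 0.0] -0.278
[-0.127, 0.01, 0.0] -0.278
[-0.136, 0.012, 0.0] -0.278
```

Emit:
jog_arm(turn=[[0,0,0],[0,0,0.05],[0,0,0.128],[0,0,0.128],[0,0,0.128],[0,0,0.128]], translation=[[0.02,-0.01,-0.04],[0.05,-0.06,-0.05],[0.055,-0.12,-0.05],[0.045,-0.17,-0.04],[0.044,-0.183,0],[0.043,-0.183,0]], grip=[0.3,0.3,0.3,0.3,0.3,0.3])

```text
clock: 12.9
tool_pos: [0.6627, 0.1612, 0.0267]
eef_rot: [0.995, -0.102, -0.003, 0.001]
contact_force: [-0.4, -0.5, 0.2]
opening: 0.698
finger_force: 0.0
```

Emit:
jog_arm(turn=[[0,0,0],[0,0,-0.028],[0,0,-0.056],[0,0,-0.083],[0,0,-0.111],[0,0,-0.139],[0,0,-0.167],[0,0,-0.195],[0,0,-0.222],[0,0,-0.25],[0,0,-0.278],[0,0,-0.278],[0,0,-0.278],[0,0,-0.278],[0,0,-0.278]], translation=[[-0.01,0,0],[-0.022,0.001,0],[-0.032,0.001,0],[-0.041,0.002,0],[-0.051,0.002,0],[-0.06,0.003,0],[-0.07,0.003,0],[-0.079,0.004,0],[-0.089,0.004,0],[-0.099,0.005,0],[-0.108,0.005,0],[-0.118,0.007,0],[-0.127,0.01,0],[-0.136,0.012,0],[-0.136,0.012,0]], grip=[0.3,0.3,0.3,0.3,0.3,0.3,0.3,0.3,0.3,0.3,0.3,0.3,0.3,0.3,0.3])

```text
clock: 14.78
tool_pos: [0.5329, 0.1759, 0.0316]
eef_rot: [0.999, 0.035, 0.003, -0.001]
contact_force: [5.0, -0.9, 4.0]
opening: 0.699
finger_force: 2.3
```

Emit:
jog_arm(turn=[[0,0,0],[0,0,0],[0,0,0],[0,0,0]], translation=[[0.015,0,0],[0.03,0,-0.06],[0.06,0.05,-0.1],[0.06,0.1,-0.1]], grip=[0.3,0.3,0.3,0.3])

```text
clock: 15.28
tool_pos: [0.5997, 0.0807, 0.1329]
eef_rot: [0.999, 0.036, 0.003, -0.001]
contact_force: [-0.1, -0.5, 0.3]
opening: 0.698
finger_force: 0.0
```

```bash
python3 - <<'E'
from h import *
print("q",np.round(r.get_state()["q"],2))
b=bases(names=("left",))["left"]; x,y,t=b
for c in("top","scene"): print([np.round(d["position"],3) for d in models.place_of(c,"base_left_center")],[np.round(d["position"],3) for d in models.place_of(c,"jig_seat")])
for th in(t+np.pi/2,t-np.pi/2): print(rel(x+.09*np.sin(t),y-.09*np.cos(t),.10,th),rel(x+.09*np.sin(t),y-.09*np.cos(t),.03,th))
E
```

```text
q [-0.22  0.83  0.01  1.74 -0.02  0.57 -1.69]
left scene 0.69 777 [0.4775 0.1691 0.0948] 0.462
left BOTH [0.4775 0.1691 0.0948] 0.462
[] []
[array([0.47 , 0.178, 0.017])] [array([0.455, 0.367, 0.018])]
([-0.1101, -0.005, 0.0295], [-0.002, 0.0, -1.593]) ([-0.11, -0.0049, 0.0995], [-0.002, 0.0, -1.593])
([-0.1101, -0.005, 0.0295], [0.0, 0.002, 1.549]) ([-0.11, -0.0049, 0.0995], [0.0, 0.002, 1.549])
```

Emit:
jog_arm(turn=[[0,0,0.187],[0,0,0.374],[0,0,0.56],[0,0,0.75],[0,0,0.935],[0,0,1.12],[0,0,1.3],[0,0,1.49],[0,0,1.56],[0,0,1.56]], translation=[[-0.04,0,0],[-0.08,0,0],[-0.11,-0.003,0],[-0.114,-0.003,0],[-0.114,-0.003,0],[-0.114,-0.003,0],[-0.114,-0.003,0],[-0.114,-0.003,0.03],[-0.114,-0.003,0.03],[-0.114,-0.003,0.03]], grip=[0.3,0.3,0.3,0.3,0.3,0.3,0.3,0.3,0.3,0.3])

```text
clock: 16.92
tool_pos: [0.4829, 0.0768, 0.0993]
eef_rot: [0.736, -0.677, -0.0, 0.0]
contact_force: [-0.7, -0.2, -0.2]
opening: 0.701
finger_force: 0.0
```

```bash
python3 - <<'E'
from h import *
s=r.get_state();print("q",np.round(s["q"],2),np.round(s["tool_pos"],4),np.round(R.from_quat(s["eef_rot"]).as_euler('zyx'),3))
b=bases(names=("left","middle"))["left"]
im=cams.snapshot("top")
cv2.imwrite("pics/t3.png",cv2.resize(im[150:290,90:310,::-1],None,fx=3.5,fy=3.5,interpolation=cv2.INTER_CUBIC))
E
```

```text
q [-0.42  0.82  0.27  2.11 -0.72  0.3  -2.59] [0.4829 0.0768 0.0993] [ 1.487e+00 -1.000e-03 -3.141e+00]
left scene 0.98 1075 [0.4757 0.1732 0.0818] 0.091
left BOTH [0.4757 0.1732 0.0818] 0.091
middle top 0.58 1166 [ 0.5483 -0.0194 -0.091 ] 0.045
middle scene 0.95 1415 [ 0.5495 -0.0207 -0.0873] 0.029
middle BOTH [ 0.5487 -0.02   -0.0857] 0.08
```

View pics/t3.png

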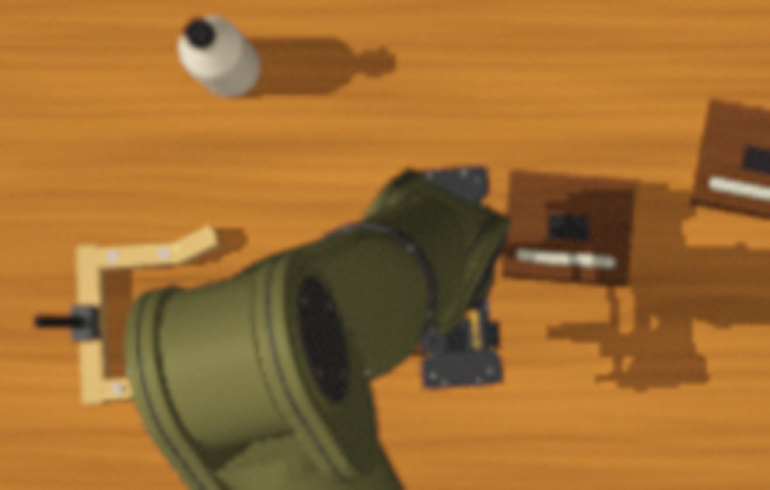

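Emit:
jog_arm(turn=[[0,0,-0.18],[0,0,-0.36],[0,0,-0.54],[0,0,-0.72],[0,0,-0.9],[0,0,-1.08],[0,0,-1.26],[0,0,-1.44],[0,0,-1.62],[0,0,-1.8],[0,0,-1.98],[0,0,-2.16],[0,0,-2.34],[0,0,-2.52],[0,0,-2.7],[0,0,-2.88],[0,0,-3.06],[0,0,-3.12],[0,0,-3.12]], translation=[[0,0,0],[0,0,0],[0,0,0],[0,0,0],[0,0,0],[0,0,0],[0,0,0],[0,0,0],[0,0,0],[0,0,0],[0,0,0],[0,0,0],[0,0,0],[0,0,0],[0,0,0],[0,0,0],[0,0,0],[0,0,0],[0,0,0]], grip=[0.3,0.3,0.3,0.3,0.3,0.3,0.3,0.3,0.3,0.3,0.3,0.3,0.3,0.3,0.3,0.3,0.3,0.3,0.3])

```text
clock: 19.65
tool_pos: [0.4834, 0.0753, 0.0997]
eef_rot: [0.687, 0.727, 0.0, 0.0]
contact_force: [-0.7, -0.2, 0.1]
opening: 0.704
finger_force: 0.0
```

```bash
python3 - <<'E'
from h import *
s=r.get_state();print("q",np.round(s["q"],2),np.round(s["tool_pos"],4))
b=bases(names=("left",))["left"]
J=np.array([.457,.364]); t=.07; u=np.array([-np.sin(t),np.cos(t)])
for z,d in((.03,.095),(.03,.07)): print(rel(b[0]+d*np.sin(b[2]),b[1]-d*np.cos(b[2]),z,t+np.pi/2))
for d in(-.19,-.17,-.12,-.069): print("axis",d,rel(*(J+d*u-.0*u),.03,t+np.pi/2))
E
```

```text
q [-0.07  0.8  -0.29  2.09  0.67  0.34 -0.86] [0.4834 0.0753 0.0997]
left top 0.94 718 [ 0.4643  0.1902 -0.3216] 0.612
left scene 0.73 1008 [0.4755 0.1721 0.0865] 0.123
left BOTH [0.4745 0.1734 0.0714] 0.766
([0.0033, -0.0019, 0.0697], [0.0, 0.0, -0.012])
([0.0283, -0.0022, 0.0697], [0.0, 0.0, -0.012])
axis -0.19 ([0.0996, -0.0073, 0.0697], [0.0, 0.0, -0.012])
axis -0.17 ([0.1196, -0.0076, 0.0697], [0.0, 0.0, -0.012])
axis -0.12 ([0.1696, -0.0082, 0.0697], [0.0, 0.0, -0.012])
axis -0.069 ([0.2206, -0.0088, 0.0697], [0.0, 0.0, -0.012])
```

Emit:
jog_arm(turn=[[0,0,-0.012],[0,0,-0.012],[0,0,-0.012],[0,0,-0.012],[0,0,-0.012],[0,0,-0.012],[0,0,-0.012],[0,0,-0.012],[0,0,-0.012],[0,0,-0.012],[0,0,-0.012],[0,0,-0.012],[0,0,-0.012],[0,0,-0.012],[0,0,-0.012],[0,0,-0.012]], translation=[[0.003,-0.002,0.05],[0.003,-0.002,0.07],[0.01,-0.002,0.07],[0.02,-0.002,0.07],[0.03,-0.002,0.07],[0.04,-0.003,0.07],[0.05,-0.004,0.07],[0.06,-0.005,0.07],[0.07,-0.006,0.07],[0.08,-0.007,0.07],[0.09,-0.008,0.07],[0.1,-0.008,0.07],[0.11,-0.008,0.07],[0.12,-0.008,0.07],[0.13,-0.008,0.07],[0.14,-0.008,0.07]], grip=[0.3,0.3,0.3,0.3,0.3,0.3,0.3,0.3,0.3,0.3,0.3,0.3,0.3,0.3,0.3,0.3])

```text
clock: 21.85
tool_pos: [0.4671, 0.2101, 0.0307]
eef_rot: [0.683, 0.73, -0.003, 0.003]
contact_force: [0.4, -9.4, 5.3]
opening: 0.699
finger_force: 4.5
```

```bash
python3 - <<'E'
from h import *
b=bases(names=("left",),cs=("scene",))["left"]
J=np.array([.457,.364]); t=.07; u=np.array([-np.sin(t),np.cos(t)]);v=np.array([np.cos(t),np.sin(t)])
print("along",(b[:2]-J)@u,"across",(b[:2]-J)@v,"yaw",b[2]-t)
s=r.get_state()["tool_pos"][:2]-J; print("tool",s@u,s@v)
im=cams.snapshot("scene"); cv2.imwrite("pics/s4.png",cv2.resize(im[80:230,270:470,::-1],None,fx=4,fy=4,interpolation=cv2.INTER_CUBIC))
E
```

```text
left scene 0.65 422 [0.462  0.2787 0.1286] 1.427
left BOTH [0.462  0.2787 0.1286] 1.427
along -0.085451295216639 across -0.0009648257148881633 yaw 0.05857770367126586
tool -0.15122911897739855 -0.0004940084965325853
```

View pics/s4.png

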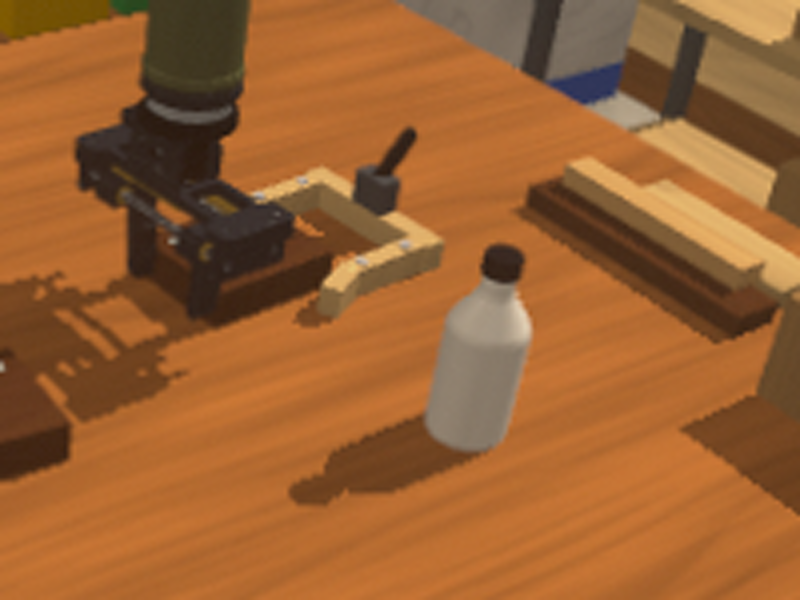

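The scene view shows the base entering squarely between the cheeks, with both fingers on its back face around (140,270)–(205,300). I keep pushing.

Emit:
jog_arm(turn=[[0,0,0],[0,0,0],[0,0,0],[0,0,0],[0,0,0],[0,0,0],[0,0,0]], translation=[[0.01,0,-0.001],[0.02,0,-0.002],[0.03,0,-0.002],[0.04,0,-0.003],[0.05,0,-0.003],[0.06,0,-0.003],[0.068,0,-0.003]], grip=[0.3,0.3,0.3,0.3,0.3,0.3,0.3])

```text
clock: 22.88
tool_pos: [0.4621, 0.2827, 0.0327]
eef_rot: [0.682, 0.732, -0.001, 0.0]
contact_force: [0.5, -6.4, 1.2]
opening: 0.7
finger_force: 2.9
```

Emit:
jog_arm(turn=[[0,0,0],[0,0,0],[0,0,0]], translation=[[0.004,0,0],[0.008,0,0],[0.012,0,0]], grip=[0.3,0.3,0.3])

```text
clock: 23.25
tool_pos: [0.4614, 0.2935, 0.0327]
eef_rot: [0.682, 0.732, -0.001, 0.001]
contact_force: [-0.4, -5.8, 1.1]
opening: 0.703
finger_force: 3.0
```

Emit:
jog_arm(turn=[[0,0,0],[0,0,0],[0,0,0]], translation=[[0.002,0,0],[0.004,0,0],[0.004,0,0]], grip=[0.3,0.3,0.3])

```text
clock: 23.62
tool_pos: [0.4613, 0.2955, 0.0327]
eef_rot: [0.682, 0.731, -0.002, 0.002]
contact_force: [0.3, -8.4, 3.1]
opening: 0.698
finger_force: 4.5
```

Emit:
jog_arm(turn=[[0,0,0],[0,0,0],[0,0,0]], translation=[[0.002,0,0],[0.004,0,0],[0.004,0,0]], grip=[0.3,0.3,0.3])

```text
clock: 24.0
tool_pos: [0.4612, 0.2956, 0.0327]
eef_rot: [0.682, 0.731, -0.005, 0.004]
contact_force: [1.5, -15.8, 6.9]
opening: 0.698
finger_force: 7.4
```

Emit:
jog_arm(turn=[[0,0,0],[0,0,0],[0,0,0],[0,0,0],[0,0,0],[0,0,0],[0,0,0]], translation=[[-0.015,0,0],[-0.04,0,-0.01],[-0.06,0,-0.06],[-0.1,0,-0.1],[-0.16,0,-0.12],[-0.22,0,-0.12],[-0.22,0,-0.12]], grip=[0.3,0.3,0.3,0.3,0.3,0.3,0.3])

```text
clock: 24.88
tool_pos: [0.4774, 0.0785, 0.1532]
eef_rot: [0.685, 0.729, 0.0, 0.001]
contact_force: [-0.7, 1.1, 0.9]
opening: 0.7
finger_force: 0.0
```

```bash
python3 - <<'E'
from h import *
o=bases(); b=o["left"]
J=np.array([.457,.364]); t=.07; u=np.array([-np.sin(t),np.cos(t)]);v=np.array([np.cos(t),np.sin(t)])
print("along",(b[:2]-J)@u,"across",(b[:2]-J)@v,"yaw",b[2]-t)
im=cams.snapshot("top"); cv2.imwrite("pics/t5.png",cv2.resize(im[180:290,80:260,::-1],None,fx=4.4,fy=4.4,interpolation=cv2.INTER_CUBIC))
E
```

```text
left top 0.77 1112 [0.4539 0.3668 0.0951] 0.066
left scene 0.96 850 [0.4533 0.3625 0.1366] 0.13
left BOTH [0.4535 0.3652 0.1002] 0.22
middle top 0.92 878 [ 0.5478 -0.0203 -0.0908] 0.31
middle scene 0.63 1407 [ 0.5491 -0.0205 -0.0818] 0.027
middle BOTH [ 0.5485 -0.0205 -0.0947] 0.34
right top 0.8 1107 [ 0.6107 -0.2032 -0.1866] 0.051
right scene 0.87 1718 [ 0.6098 -0.2035 -0.2038] 0.033
right BOTH [ 0.6103 -0.2035 -0.1941] 0.086
along 0.001433364623505244 across -0.0033673205964981443 yaw 0.03023419644420805
```

View pics/t5.png

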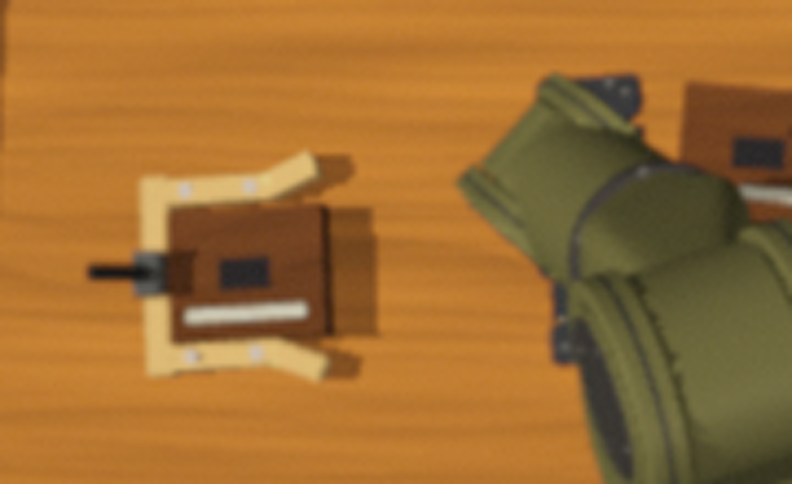

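The top view shows the base flush against the back stop at (170,205)–(173,343). Its right edge at (322,205)–(328,335) is parallel to the stop, and the arm is clear of it.

```bash
python3 -c "
from plant import r
print(r.finish_job())"
```

```text
the job is handed in; nothing more can be done
None
```

I identified the left base as the weighted one, pushed it fully home and square against the jig's back stop, released it and handed the job in; the hand-in returned no verdict.

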